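# Snap the terminal board onto its barbed standoffs

## Task

Two small open instrument trays stand on the bench, each with a circuit board on four barbed white posts. The board that has a grey terminal block at each end is still standing high on its barbs: push it down from above until it has snapped past the barbs at both ends and lies flat, fully home on the posts' shoulders (its two terminal blocks are the places to push, each end snaps on its own). Do not touch the other tray with its heat-sink board; that one is finished.

Things in the scene. Friction and masses are not known exactly. Their poses are not given: they have to be found in the camera images.
- tray: Fixed open aluminium tray, 110 (x) x 150 mm (y), rim 12 mm high, under the board to be pressed. Origin: centre of its underside on the bench; z up. Four white posts at x = +-30, y = +-48 mm, shoulders 17 mm and tips about 33 mm above the bench; a spring barb on each lets the board pass only downwards.
- press_a (a point): Middle of the top of the grey terminal block (40 x 18 mm, 18 mm tall) at the tray's +y end of the green board (84 x 120 x 3 mm). About 48 mm above the bench at the start, 38 mm when home, then still higher than the post tips. A push of about 10 N here sends this end down; after 7 mm it snaps past its two barbs and stops hard at 10 mm. Let go earlier, it springs up again.
- press_b (a point): The same point on the equal terminal block at the tray's -y end of the same board, 96 mm from press_a; it snaps the other two posts in the same way.
- finished_unit: The other tray, same size and posts, fixed; its green board already lies home on the shoulders and carries a finned aluminium heat sink (44 x 52 mm, top 46 mm above the bench) and no grey terminal blocks. Origin: centre of the tray's underside. To be left untouched.

How it is judged:
By the outcome, as a careful person would: the job done as asked, in the order asked, and still so for the second after the job is handed in, with the robot touching nothing.
It also fails if it takes over 32 s, if anything falls off the work surface, if the arm or the gripper's body presses on something with over 40 N, if the wrist force passes 120 N, or if a joint passes its speed limit or range.

## Robot

A 6-joint arm with a two-finger parallel gripper is mounted at the origin on a cart in front of the work surface, level with it; the furniture and walls round the work are solid. World frame = base frame: x ahead of the robot, y to its left, z up, the work surface at z = 0. Lengths are in mm, angles in rad, forces in N, time in s.
With the tool pointing down it reaches from about 275 to 750 mm from the base axis. Payload 10.2 kg.
Tool frame: the origin (TCP) lies midway between the tips of the shut fingers; the grasp point (between the pads) lies 19 mm behind it (ctrl.tcp_to_grasp is the z of the grasp point in the tool frame, in mm); z points along the fingers, y is the direction in which the jaws open and shut (so a half turn about z gives the same grasp; the last joint's range is limited). The gripper opens to 85 mm and grips with 20 to 120 N. Pads are 22 mm wide; open, the fingers measure 114 mm over their backs; the gripper's body (76 mm by 85 mm) begins 54 mm behind the grasp point. The pads swing forward as they close: fully open they stand 13 mm farther back than shut.
Start: joints at [-1.386, 0.313, 1.498, -0, 1.331, -0.223], TCP at [208.198, -481.959, 231.294] pointing down, gripper open.
Joint ranges: [-2.94, 2.94], [-0.97, 2.17], [0.19, 2.56], [-1.23, 4.37], [0.02, 3.11], [-2.88, 2.88]. Speed limits (rad/s): [2.39, 2.39, 3.01, 3.14, 3.14, 3.14].

## Interface

Orientations are given as a unit quaternion [w, x, y, z].
In Python, from rig import sensors, capture, order, ctrl gives the robot as it stands. The module is installed in compiled form; this text tells all that it offers.
- The arm moves only by the tool play_rows, never from a script. Its argument "deltas" is a list of rows, each a list of 7 numbers: the shift along the world's x, y, z in units of 40 mm (1.0 is 40 mm), then the turn, a rotation vector about the world's x, y, z in units of 6 degrees (1.0 is 6 degrees), then the opening, from -1 (shut) to 1 (fully open). A call has 1 to 8 rows; each row shifts and turns the commanded pose from where the row before left it; what a row does not reach is not made up. A row lasts 1/12 s, in which the tool goes at most 41.7 mm and 7.16 degrees, less where a joint would pass 70% of its speed; a pose out of reach is approached as far as the arm can. A call is refused whole if a number of a shift passes 1 or a number of a turn 1, either way. A call with a gripper value outside its range is refused whole. The fingers move at their own pace and stop on an object; "squeeze" is the grip in N (left out, the last holds). Time passes only in rows, so rows that do not move let the fingers close. It gives the time, the measured TCP pose, the force and the opening at its end, in the units of the state.
- sensors.sense(): the state, without advancing time (a new reading comes with each control period).
- capture(name): name is "scene" or "top"; returns a dict with "pixels" (420x560x3 uint8, red, green, blue), "z_map" (420x560 float32, mm along the optical axis (not along the pixel's ray), 0 where there is no reading), "fx", "fy", "cx", "cy" (pixels), "eye" and "rotation" of the camera in the world. Camera axes: x right, y down, z forward; pixel columns grow to the right and rows downward; lengths in mm; the calibration is good to about 2 mm. A picture is of the moment at which its call begins.
- order.finish_job(): hands the job in, once; it reports no verdict.
The state is a dict: "time_s": time; "joints": joint angles; "dq": joint speeds; "tau": joint torques, N m; "eef_pos": TCP position; "ee_rot": TCP orientation; "force": force on the tool from outside, world axes, zero at the start; "wrist_torque": the same for the moment, N m; "grip_width": opening from 0.0 (shut) to 1.0 (fully open).
Only numpy, scipy, OpenCV 4.12 (cv2) and the standard library are available. Lean on these libraries where they do the work, as an engineer would, in place of code of your own. Each camera call takes 0.05 s, during which the arm holds its last target. There are 200 camera calls.

## Working session

There is one attempt and no reset: what is moved stays moved. The work goes in short steps, Python scripts to look and compute and a tool call to move; the robot and the scene stay as the last step left them, time stands still between calls to the robot, and variables do not carry over. Pictures are saved under pics/ and viewed, about 8 in all and at most 12, crops included, and the job is handed in when it is done.

Besides the shell and the picture viewer there is one more tool, called in YAML: its name, and indented under it one key for each argument. play_rows: Moves the arm, as the interface text tells. Its arguments: {"type":"object","properties":{"deltas":{"type":"array","items":{"type":"array","items":{"type":"number"}}},"squeeze":{"type":"number"}},"required":["deltas"]}

```bash
mkdir -p pics; cat > h.py <<'E'
import numpy as np, cv2
from rig import sensors, capture, order, ctrl
def snap(n,tag):
    c=capture(n); np.savez(f'{tag}.npz',**c); cv2.imwrite(f'pics/{tag}.png',c['pixels'][...,::-1]); return c
def world(c,u,v,z=None):
    R=np.array(c['rotation']).reshape(3,3); e=np.array(c['eye'])
    d=R@np.array([(u-c['cx'])/c['fx'],(v-c['cy'])/c['fy'],1.0])
    if z is None: return e+d*c['z_map'][int(round(v)),int(round(u))]
    return e+d*(z-e[2])/d[2]
E
python3 - <<'E'
from h import *
for n in('scene','top'):
    c=snap(n,n+'0'); print(n,c['eye'],np.round(c['rotation'],3),c['fx'],c['cx'],c['cy'])
s=sensors.sense(); print(s)
a=cv2.imread('pics/scene0.png')
E
```

```text
scene [223.31600552 700.16774584 400.11178105] [ 0.118 -0.174  0.816 -0.538] 387.0387567281394 279.744327472411 204.70252548188992
top [488.78873669 -15.14986038 970.64263271] [ 0.019 -0.697  0.717 -0.025] 418.99560284954663 286.598143959204 214.85774604331633
{'time_s': 0.1, 'joints': array([-1.38640349e+00,  3.13398209e-01,  1.49836733e+00, -1.41498152e-05,
        1.33103395e+00, -2.23395743e-01]), 'dq': array([-0.0002826 , -0.00153628, -0.00165463,  0.00057617,  0.00015569,
        0.00114394]), 'tau': array([ 2.49661338e-03, -4.12897038e+01, -2.60143769e+01, -1.95938678e-04,
        3.00984626e-03, -7.05621002e-07]), 'eef_pos': array([ 208.1468225 , -481.71215414,  230.78784304]), 'ee_rot': array([-6.03435488e-04,  9.79284953e-01,  2.02486089e-01,  4.89654416e-06]), 'force': array([ 0.36323561, -0.51682789, -0.61260604]), 'wrist_torque': array([-0.00574421, -0.02701984,  0.0301946 ]), 'grip_width': 0.998357221431465}
```

View pics/scene0.png

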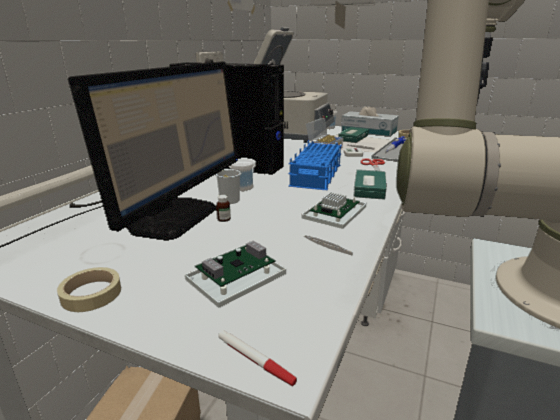

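View pics/top0.png

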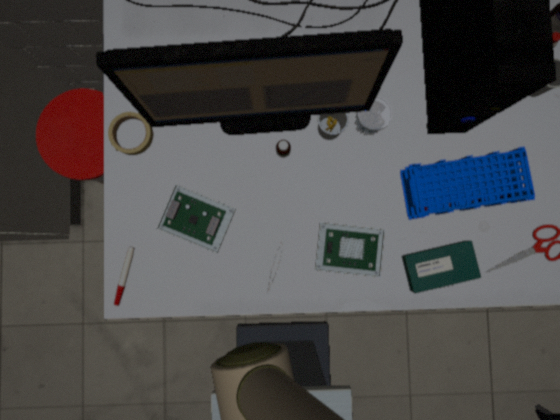

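The scene view shows the target tray at about (236,268), with its blocks near (212,268) and (256,250). The top view shows the target at (196,218) and the heat-sink unit at (350,248). I'll enlarge both views around the target.

```bash
sed -i "s/R=np.array(c\['rotation'\]).reshape(3,3)/q=np.array(c['rotation']); R=Rotation.from_quat(np.r_[q[1:],q[0]]).as_matrix()/; 1i from scipy.spatial.transform import Rotation" h.py
python3 - <<'E'
import cv2,numpy as np
a=cv2.imread('pics/top0.png')[180:255,150:240]; b=cv2.imread('pics/scene0.png')[235:305,180:290]
a=cv2.resize(a,(480,400),interpolation=cv2.INTER_CUBIC); a=cv2.resize(cv2.imread('pics/top0.png')[180:255,150:240],None,fx=6,fy=6,interpolation=cv2.INTER_CUBIC)
cv2.imwrite('pics/c1.png',a)
cv2.imwrite('pics/c2.png',cv2.resize(b,None,fx=7,fy=7,interpolation=cv2.INTER_CUBIC))
E
```

```text
(no output)
```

View pics/c1.png

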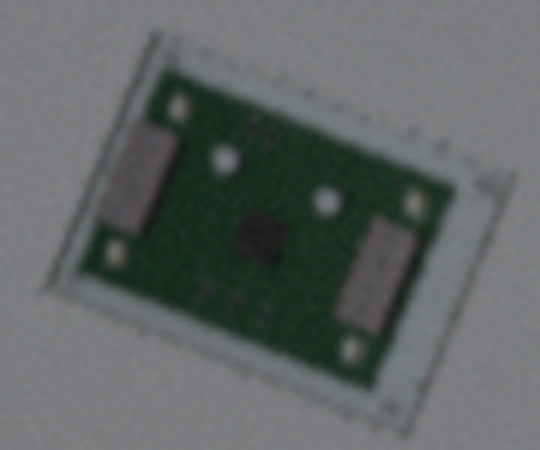

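View pics/c2.png

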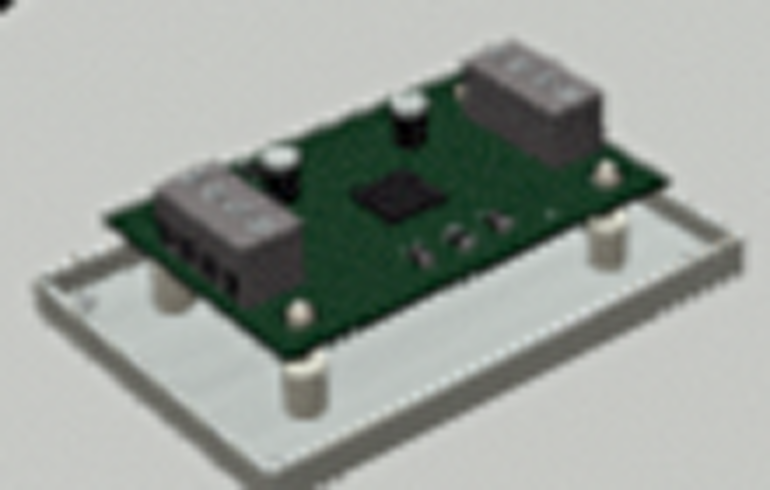

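The crops show grey block tops centred near c1 (136,178) and (375,272), which is top-view (172.7,209.7) and (212.5,225.3). In c2 they are near (228,206) and (535,72), which is scene-view (212.6,264.4) and (256.4,245.3). The board is standing high in both. Next I'll measure with both views and the depth map.

```bash
python3 - <<'E'
from h import *
T=dict(np.load('top0.npz')); S=dict(np.load('scene0.npz'))
def tri(p,q):
    e1=T['eye'];d1=world(T,*p,z=0)-e1;e2=S['eye'];d2=world(S,*q,z=0)-e2
    k=np.linalg.lstsq(np.c_[d1,-d2],e2-e1,rcond=None)[0]; a=e1+k[0]*d1;b=e2+k[1]*d2
    return np.round((a+b)/2,1),round(np.linalg.norm(a-b),1)
print('tri L',tri((172.7,209.7),(212.6,264.4)),'R',tri((212.5,225.3),(256.4,245.3)))
def cloud(c,u0,u1,v0,v1):
    return [(world(c,u,v),c['pixels'][v,u].astype(int)) for v in range(v0,v1) for u in range(u0,u1) if c['z_map'][v,u]>0]
for nm,c,r in(('top',T,(150,240,180,255)),('scene',S,(180,290,235,305))):
    P=cloud(c,*r); X=np.array([p for p,_ in P]);C=np.array([k for _,k in P])
    bench=X[:,2]; print(nm,'bench',np.percentile(bench,[5,25,50]).round(1))
    m=(X[:,2]>41)&(X[:,2]<56)&(np.ptp(C,axis=1)<30); Q=X[m]
    _,l,ce=cv2.kmeans(Q[:,:2].astype(np.float32),2,None,(3,50,.1),5,cv2.KMEANS_PP_CENTERS)
    for i in(0,1):
        q=Q[l[:,0]==i]; med=np.median(q,0); q=q[np.linalg.norm(q[:,:2]-med[:2],axis=1)<26]
        rc=cv2.minAreaRect(q[:,:2].astype(np.float32)); print(nm,len(q),q.mean(0).round(1),np.median(q[:,2]).round(1),np.round(rc[0],1),np.round(rc[1],1),round(rc[2],1))
# tray corners in top crop (c1 px), rim height 12
cs=[(156,35),(515,175),(408,432),(48,288)]
print([world(T,150+x/6,180+y/6,z=12).round(0)[:2] for x,y in cs], np.mean([world(T,150+x/6,180+y/6,z=12) for x,y in cs],0))
print('world fin',world(T,350,248,z=46))
E
```

```text
tri L (array([564.3, 228.1,  45.8]), np.float64(0.7)) R (array([526.4, 140.2,  46.9]), np.float64(1.3))
top bench [-3.1 -1.   1.2]
top 163 [566.1 227.9  47.5] 47.5 [563.6 223.1] [30.9 39.2] 63.1
top 157 [527.3 140.6  47.9] 48.3 [527.5 141. ] [18.4 39.9] 66.6
scene bench [-1.8 -0.9  0.3]
scene 191 [563.8 231.7  46.6] 47.4 [566.3 229. ] [18.5 42.5] 65.7
scene 155 [525.3 144.3  46.4] 47.2 [526.9 141.8] [19.3 43.3] 68.8
[array([622., 229.]), array([564.,  92.]), array([467., 135.]), array([526., 271.])] [544.66019839 181.65690178  12.        ]
world fin [ 468.4779147  -160.80436256   46.        ]
```

The views agree: press points at about (565.5,229) and (527,141), tops at z≈48, 96 mm apart. I'll approach with shut fingers, yawing +43° so the jaw axis lies along the block.

play_rows:
  deltas:
    - [0.4,0.78,0,0,0,0.36,-1]
    - [0.4,0.78,0,0,0,0.36,-1]
    - [0.4,0.78,0,0,0,0.36,-1]
    - [0.4,0.78,0,0,0,0.36,-1]
    - [0.4,0.78,0,0,0,0.36,-1]
    - [0.4,0.78,0,0,0,0.36,-1]
    - [0.4,0.78,0,0,0,0.36,-1]
    - [0.4,0.78,0,0,0,0.36,-1]

```text
time_s: 0.77
eef_pos: [336.5, -230.6, 231.2]
ee_rot: [-0.0, 0.937, 0.348, -0.0]
force: [-0.6, 0.0, 0.5]
grip_width: 0.002
```

play_rows:
  deltas:
    - [0.4,0.78,0,0,0,0.36,-1]
    - [0.4,0.78,0,0,0,0.36,-1]
    - [0.4,0.78,0,0,0,0.36,-1]
    - [0.4,0.78,0,0,0,0.36,-1]
    - [0.4,0.78,0,0,0,0.36,-1]
    - [0.4,0.78,0,0,0,0.36,-1]
    - [0.4,0.78,0,0,0,0.36,-1]
    - [0.4,0.78,0,0,0,0.36,-1]

```text
time_s: 1.43
eef_pos: [464.5, 19.1, 231.1]
ee_rot: [-0.0, 0.874, 0.485, -0.0]
force: [0.9, -0.1, -0.1]
grip_width: -0.001
```

play_rows:
  deltas:
    - [0.4,0.78,0,0,0,0.36,-1]
    - [0.4,0.78,0,0,0,0.36,-1]
    - [0.4,0.78,0,0,0,0.36,-1]
    - [0.4,0.78,0,0,0,0.36,-1]
    - [0,0,-0.5,0,0,0,-1]
    - [0,0,-0.5,0,0,0,-1]
    - [0,0,-0.5,0,0,0,-1]
    - [0,0,0,0,0,0,-1]

```text
time_s: 2.1
eef_pos: [526.3, 142.1, 167.4]
ee_rot: [-0.002, 0.836, 0.549, -0.003]
force: [0.3, -0.4, -1.3]
grip_width: -0.0
```

play_rows:
  deltas:
    - [0.02,-0.03,-0.6,0,0,0,-1]
    - [0,0,-0.6,0,0,0,-1]
    - [0,0,-0.6,0,0,0,-1]
    - [0,0,-0.5,0,0,0,-1]
    - [0,0,-0.3,0,0,0,-1]
    - [0,0,0,0,0,0,-1]
    - [0,0,0,0,0,0,-1]

```text
time_s: 2.68
eef_pos: [529.3, 140.8, 68.0]
ee_rot: [0.0, 0.836, 0.549, 0.0]
force: [-0.2, -0.0, 0.6]
grip_width: -0.001
```

```bash
python3 - <<'E'
from h import *
snap('scene','scene1'); s=sensors.sense(); print(s['eef_pos'],s['force'])
cv2.imwrite('pics/c3.png',cv2.resize(cv2.imread('pics/scene1.png')[215:305,180:290],None,fx=6,fy=6,interpolation=cv2.INTER_CUBIC))
E
```

```text
[529.76072699 140.80883995  68.64688564] [ 0.40724467 -0.54200099 -0.47740624]
```

View pics/c3.png

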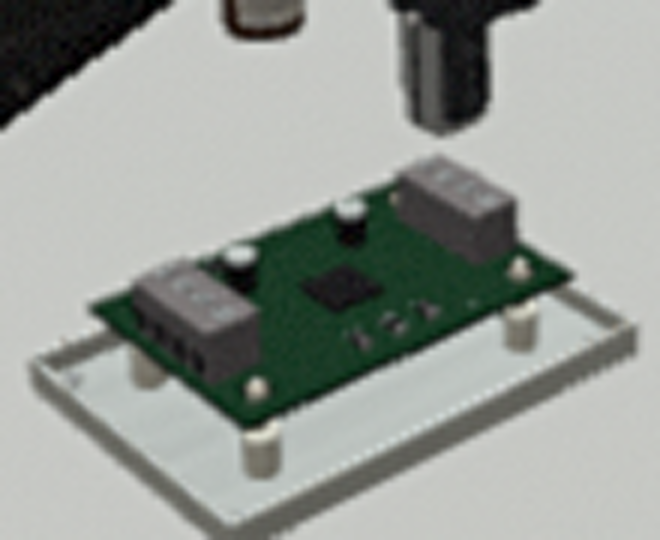

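The finger tips, at c3 (445,130), hang over the right-hand block top at about (458,185). I'll move x back 2 mm and descend to contact, watching the force.

play_rows:
  deltas:
    - [-0.05,0,-0.2,0,0,0,-1]
    - [0,0,-0.2,0,0,0,-1]
    - [0,0,-0.1,0,0,0,-1]
    - [0,0,-0.05,0,0,0,-1]
    - [0,0,0,0,0,0,-1]
    - [0,0,0,0,0,0,-1]

```text
time_s: 3.23
eef_pos: [526.8, 140.5, 45.3]
ee_rot: [0.0, 0.836, 0.549, -0.0]
force: [-2.0, -1.8, 4.4]
grip_width: -0.001
```

play_rows:
  deltas:
    - [0,0,-0.05,0,0,0,-1]
    - [0,0,-0.05,0,0,0,-1]
    - [0,0,0,0,0,0,-1]
    - [0,0,0,0,0,0,-1]

```text
time_s: 3.57
eef_pos: [527.0, 141.0, 41.0]
ee_rot: [-0.0, 0.836, 0.549, 0.0]
force: [0.4, 0.6, 0.1]
grip_width: -0.002
```

play_rows:
  deltas:
    - [0,0,-0.04,0,0,0,-1]
    - [0,0,-0.03,0,0,0,-1]
    - [0,0,0,0,0,0,-1]
    - [0,0,0,0,0,0,-1]

```text
time_s: 3.9
eef_pos: [527.1, 140.9, 38.7]
ee_rot: [0.0, 0.836, 0.549, 0.0]
force: [-1.2, -0.5, 3.2]
grip_width: -0.002
```

play_rows:
  deltas:
    - [0,0,-0.02,0,0,0,-1]
    - [0,0,0,0,0,0,-1]
    - [0,0,0,0,0,0,-1]

```text
time_s: 4.15
eef_pos: [527.2, 140.9, 38.4]
ee_rot: [0.0, 0.836, 0.549, 0.0]
force: [-3.3, -0.3, 10.0]
grip_width: 0.004
```

play_rows:
  deltas:
    - [0,0,-0.03,0,0,0,-1]
    - [0,0,0,0,0,0,-1]
    - [0,0,0,0,0,0,-1]

```text
time_s: 4.4
eef_pos: [527.4, 140.9, 38.2]
ee_rot: [0.0, 0.836, 0.549, 0.001]
force: [-7.1, -1.2, 19.1]
grip_width: -0.002
```

play_rows:
  deltas:
    - [0,0,0.3,0,0,0,-1]
    - [0,0,0.5,0,0,0,-1]
    - [0,0,0.2,0,0,0,-1]
    - [0.24,0.55,0,0,0,0,-1]
    - [0.24,0.55,0,0,0,0,-1]
    - [0.24,0.55,0,0,0,0,-1]
    - [0.24,0.55,0,0,0,0,-1]
    - [0,0,0,0,0,0,-1]

```text
time_s: 5.07
eef_pos: [566.1, 232.0, 75.9]
ee_rot: [-0.0, 0.835, 0.55, 0.001]
force: [1.2, 0.2, -0.3]
grip_width: -0.0
```

```bash
python3 - <<'E'
from h import *
snap('scene','scene2'); s=sensors.sense(); print(s['eef_pos'],s['force'])
cv2.imwrite('pics/c4.png',cv2.resize(cv2.imread('pics/scene2.png')[215:305,180:290],None,fx=6,fy=6,interpolation=cv2.INTER_CUBIC))
E
```

```text
[565.44954378 230.28692544  75.71513975] [-0.75855218  0.38493731 -0.16186921]
```

View pics/c4.png

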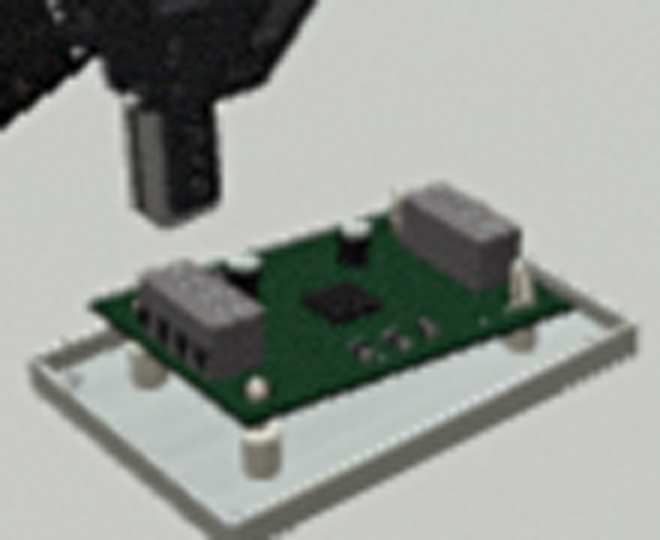

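The right end stayed down: its posts now stick out well above the board at c4 (522,285). The tips are over the left block, so I'll repeat the push there.

play_rows:
  deltas:
    - [0,-0.03,-0.3,0,0,0,-1]
    - [0,0,-0.25,0,0,0,-1]
    - [0,0,-0.1,0,0,0,-1]
    - [0,0,-0.05,0,0,0,-1]
    - [0,0,-0.05,0,0,0,-1]
    - [0,0,0,0,0,0,-1]
    - [0,0,0,0,0,0,-1]

```text
time_s: 5.7
eef_pos: [564.9, 227.0, 46.3]
ee_rot: [-0.0, 0.836, 0.549, -0.001]
force: [-2.6, -1.6, 5.4]
grip_width: -0.002
```

play_rows:
  deltas:
    - [0,0,-0.05,0,0,0,-1]
    - [0,0,-0.05,0,0,0,-1]
    - [0,0,0,0,0,0,-1]
    - [0,0,0,0,0,0,-1]

```text
time_s: 6.03
eef_pos: [565.5, 227.4, 42.2]
ee_rot: [0.0, 0.836, 0.549, -0.0]
force: [-0.7, 0.1, 0.5]
grip_width: -0.001
```

play_rows:
  deltas:
    - [0,0,-0.04,0,0,0,-1]
    - [0,0,-0.02,0,0,0,-1]
    - [0,0,0,0,0,0,-1]
    - [0,0,0,0,0,0,-1]

```text
time_s: 6.37
eef_pos: [565.4, 227.6, 39.9]
ee_rot: [-0.0, 0.836, 0.549, -0.0]
force: [-0.0, -0.0, 0.7]
grip_width: 0.002
```

play_rows:
  deltas:
    - [0,0,-0.04,0,0,0,-1]
    - [0,0,-0.01,0,0,0,-1]
    - [0,0,0,0,0,0,-1]
    - [0,0,0,0,0,0,-1]

```text
time_s: 6.7
eef_pos: [565.4, 227.6, 38.1]
ee_rot: [0.0, 0.836, 0.549, 0.0]
force: [0.4, -0.7, -0.1]
grip_width: 0.002
```

play_rows:
  deltas:
    - [0,0,-0.03,0,0,0,-1]
    - [0,0,0,0,0,0,-1]
    - [0,0,0,0,0,0,-1]

```text
time_s: 6.95
eef_pos: [565.5, 227.6, 38.0]
ee_rot: [0.0, 0.836, 0.549, 0.0]
force: [-2.9, -1.8, 9.7]
grip_width: -0.001
```

play_rows:
  deltas:
    - [0,0,-0.03,0,0,0,-1]
    - [0,0,0,0,0,0,-1]
    - [0,0,0,0,0,0,-1]

```text
time_s: 7.2
eef_pos: [565.7, 227.6, 37.9]
ee_rot: [0.0, 0.836, 0.549, 0.0]
force: [-8.0, -3.4, 18.2]
grip_width: -0.001
```

play_rows:
  deltas:
    - [0,0,0.3,0,0,0,-1]
    - [0,0,0.7,0,0,0,-1]
    - [0,0,0.9,0,0,0,-1]
    - [0,0,0.9,0,0,0,-1]
    - [0,0,0.9,0,0,0,-1]
    - [-0.6,-0.3,0.3,0,0,0,-1]
    - [-0.6,-0.3,0,0,0,0,-1]
    - [-0.6,-0.3,0,0,0,0,-1]

```text
time_s: 7.87
eef_pos: [492.7, 191.3, 196.7]
ee_rot: [0.0, 0.836, 0.549, 0.001]
force: [0.4, 0.3, 0.6]
grip_width: -0.001
```

play_rows:
  deltas:
    - [-0.6,-0.6,0,0,0,0,-1]
    - [-0.6,-0.6,0,0,0,0,-1]
    - [-0.6,-0.6,0,0,0,0,-1]
    - [-0.6,-0.6,0,0,0,0,-1]
    - [0,0,0,0,0,0,-1]

```text
time_s: 8.28
eef_pos: [394.2, 93.6, 195.7]
ee_rot: [-0.0, 0.836, 0.548, -0.001]
force: [0.1, -0.3, -0.2]
grip_width: -0.002
```

```bash
python3 - <<'E'
from h import *
S=snap('scene','scene3'); T=snap('top','top3'); s=sensors.sense(); print(s['time_s'],s['eef_pos'],s['force'])
cv2.imwrite('pics/c5.png',cv2.resize(cv2.imread('pics/scene3.png')[215:305,180:290],None,fx=6,fy=6,interpolation=cv2.INTER_CUBIC))
for c,p,nm in((T,(150,240,180,255),'top'),(S,(180,290,235,305),'scene')):
    X=np.array([world(c,u,v) for v in range(p[2],p[3]) for u in range(p[0],p[1]) if c['z_map'][v,u]>0])
    for n,q in(('a/b L',(565.5,229)),('R',(527,141))):
        m=(np.hypot(X[:,0]-q[0],X[:,1]-q[1])<8); print(nm,n,m.sum(),np.median(X[m,2]).round(1))
E
```

```text
8.3833 [397.43709826  95.25468931 196.33799007] [-0.03513536 -1.10328501  0.01781297]
top a/b L 41 37.7
top R 41 37.8
scene a/b L 49 37.7
scene R 30 37.7
```

View pics/c5.png

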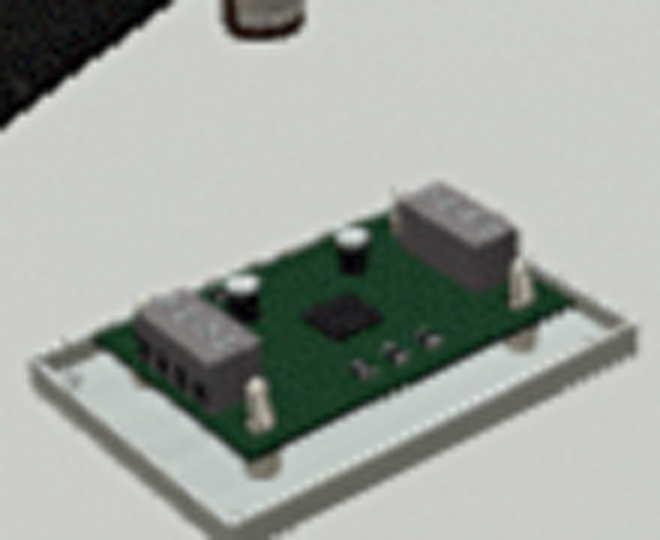

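The board lies flat. The posts show above it at both ends, at c5 (258,405) and (522,285), and both block tops measure 37.7 mm. I'm handing the job in.

```bash
python3 -c "
from rig import order; print(order.finish_job())"
```

```text
the job is handed in; nothing more can be done
None
```

The terminal-block board is now snapped down at both ends and lies flat on the posts' shoulders. I pushed each block with the shut fingers, first the end at about (527,141) and then the one at (565,228). Each end went through its snap and met a hard stop at about 38 mm, where I pressed on to about 19 N, well under the limits.

- **Final check:** both cameras put both block tops at 37.7–37.8 mm, against an expected 38 mm, and the post tips stand clear above the board at both ends. No check failed or disagreed.
- **Hand-in:** the arm was clear of everything at 196 mm height, at about 8.4 s of the 32 s allowed.
- **Heat-sink unit:** I only passed over it, at about 231 mm height. I did not take a separate closing picture of it.

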